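# Rack the dried template, stepped end first

## Task

A wooden offcut blocks the storage rack: lift it off and lay it flat on the bench. Take the flat wooden template out of the drying stand and slide it, upright and stepped end first, into the free slot of the storage rack until it is fully home. Leave the other things on the bench, and the template already in the rack, where they are.

Things in the scene. Friction and masses are not known exactly. Their poses are not given: they have to be found in the camera images.
- template: Flat wooden template to move, 150 (x) x 10 (y) x 64 (z) mm, about 0.1 kg. Origin: mid-length and mid-thickness, at the bottom edge; x towards the stepped end, z up. At the stepped end the lower corner is cut away, 22 mm along x, 20 mm high; the other end is square. It starts on edge in the drying stand, stepped end sticking out 42 to 50 mm; draw it out level about 115 mm before lifting.
- step_end (a point): Middle of the upper part of the template's stepped end face: 75 mm along the template's x from its origin, 42 mm above its bottom edge.
- stand: Wooden drying stand, fixed. Origin on the bench under its slot mouth; +x points into the slot. Base 6 mm thick, x -58 to 112 mm, 90 mm wide. Hood x 0 to 112 mm, 56 mm wide, roof underside 76 mm, top 84 mm above the bench. Slot 14 mm wide on y = 0, floor 6 mm above the bench, closed end at x = 100 mm.
- rack: Wooden storage rack, fixed. Origin on the bench under the middle of the hood's front; +x points into the slots. Base 6 mm thick, x -180 to 112 mm, 126 mm wide. Hood x 0 to 112 mm, full width, roof underside 76 mm, top 84 mm above the bench. Two slots, at y = -38 and 38 mm, each 12.5 mm wide, flared in the first 14 mm, closed at x = 100 mm. One (either) is free, the other holds stored_template.
- run_in (a point): Middle of the free slot's run-in, 90 mm before the hood, on the cork 8 mm above the bench. Each slot has a straight open-topped run-in before it, x -179 to -1 mm of the rack, between two rails 16 mm apart, 8 mm thick, tops 36 mm above the bench.
- cork_strip: Cork strip 2 mm thick, fixed on the floor of the FREE slot and its run-in, top 8 mm above the bench. Origin on its underside, on the free slot's centre line, 24.5 mm behind the hood's front; x points into the slot as the rack's does, y across, z up.
- slot_end (a point): Closed end of the free slot: on its centre line, 100 mm behind the hood's front, 50 mm above the bench. step_end comes here when fully home; 50 mm of template then sticks out. A key block on the slot's floor, 18 mm long, 16 mm above the cork, fits the template's cut-away corner: only stepped end first does it go home.
- stored_template: A second template of the same shape, home in the other slot, its square end sticking out 50 mm. Origin and axes as for template. Leave it.
- offcut: Brown wooden offcut, 45 (x) x 120 (y) x 19 (z) mm, about 0.06 kg, lying flat across the rails of both run-ins, underside 36 mm above the bench, blocking them. Origin: centre of its underside, z up.
- offcut_mid (a point): Centre of the offcut's volume.
- screw_jar: Jar of screws with a blue lid, 62 mm across, 90 mm high, standing on the bench; origin at the centre of its underside. Bystander.
- wax_tin: Round wax tin, 77 mm across, 33 mm high; origin at the centre of its underside. Bystander.
- tape_measure: Black and red pocket tape measure standing on edge, 42 x 81 x 66 mm; origin at the centre of its underside. Bystander.
There are look-alikes about, which are no part of the job. What is shaped like the template but orange or red is not meant.

How it is judged:
By the outcome, as a careful person would: the job done as asked, in the order asked, and still so for the second after the job is handed in, with the robot touching nothing.
It also fails if it takes over 59 s, if anything falls off the work surface, if the arm or the gripper's body presses on something with over 40 N, if the wrist force passes 120 N, or if a joint passes its speed limit or range.

## Robot

A 7-joint arm with a two-finger parallel gripper is mounted at the origin on the work surface; the furniture and walls round the work are solid. World frame = base frame: x ahead of the robot, y to its left, z up, the work surface at z = 0. Lengths are in m, angles in rad, forces in N, time in s.
With the tool pointing down it reaches from about 0.4 to 0.9 m from the base axis. Payload 5.6 kg.
Tool frame: the origin (TCP) lies between the finger pads; the fingertips stand 25 mm ahead of it and the grasp point (between the pads) lies 6 mm ahead of it; z points along the fingers, y is the line along which they close (so a half turn about z gives the same grasp; the last joint's range is limited). The gripper opens to 92 mm and grips with 3 to 60 N. Pads are 20 mm wide; open, the fingers measure 128 mm over their backs; the gripper's body (75 mm by 189 mm) begins 69 mm behind the grasp point.
Start: joints at [-1.152, 0.468, -0.012, 1.603, 0.006, 1.071, -0.056], TCP at [0.29, 0.582, 0.208] pointing down, gripper open.
Joint ranges: [-2.53, 2.53], [-0.31, 2.02], [-1.57, 1.55], [0.28, 2.44], [-1.29, 4.43], [0.15, 1.84], [-2.92, 2.92]. Speed limits (rad/s): [2.57, 2.57, 3.14, 3.14, 3.14, 3.14, 3.14].

## Interface

Orientations are given as a rotation vector (axis times angle).
In Python, from rig import env gives the robot as it stands. The module is installed in compiled form; this text tells all that it offers. Calls block until the motion is done:
- env.reach(position, orientation): joint-space move of the TCP to a pose.
- env.move_l(position, rot=None, speed=0.15): straight line of the TCP; rot=None keeps the orientation; speed is the mean speed in m/s.
- env.movej(angles): joint-space move.
- env.move_gripper(opening, grip_force=None): opening from 0.0 (shut) to 1.0 (fully open); grip_force is the grip in N (None keeps the last); returns when the fingers have stopped.
- env.dwell(seconds).
- env.solve_ik(position, orientation): joint angles nearest the present ones, or None.
- env.read_state(): the state.
- env.read_camera(name): name is "scene" or "side" or "wrist"; returns the picture (480x640x3 uint8, red, green, blue); there is no depth.
- env.get_calibration(name): a dict with "intrinsics" (3x3 intrinsics, pixels), "dist" ([k1, k2, p1, p2, k3] as OpenCV has them; the pictures are not rectified), "R" (3x3) and "t" (3): a world point X has camera coordinates R X + t; the wrist camera has in their place "mount" (4x4, takes a point from camera to tool coordinates, whose origin is the TCP and whose axes are the flange's). Camera axes: x right, y down, z forward; pixel columns grow to the right and rows downward; lengths in m; the calibration is good to about 2 mm. A picture is of the moment at which its call begins: read the wrist's pose just before it. get_calibration takes no time and is no camera call.
A pose or a line that the arm cannot do raises env.Unreachable and nothing moves.
- env.close_job(): hands the job in; it is judged then, once.
The state is a dict: "time_s": time; "joint_positions": joint angles; "dq": joint speeds; "effort": joint torques, N m; "eef_pos": TCP position; "eef_rot": TCP orientation; "force": force on the tool from outside, world axes, zero at the start; "moment": the same for the moment, N m; "opening": opening from 0.0 (shut) to 1.0 (fully open); "finger_force": force on a finger pad.
Only numpy, scipy, OpenCV 4.12 (cv2) and the standard library are available. Lean on these libraries where they do the work, as an engineer would, in place of code of your own. Each camera call takes 0.05 s, during which the arm holds its last target. There are 200 camera calls.

## Working session

There is one attempt and no reset: what is moved stays moved. The work goes in short steps, each a Python script; the robot and the scene stay as the last script left them, time stands still between calls to the robot, and variables do not carry over. Pictures are saved under pics/ and viewed, at most 10 in all, crops included, and the job is handed in when it is done.

```bash
mkdir -p pics; ls; python3 - <<'E'
from rig import env
import cv2,numpy as np
np.set_printoptions(precision=4,suppress=True)
for n in ["scene","side","wrist"]:
    s=env.read_state(); im=env.read_camera(n); cv2.imwrite(f"pics/{n}0.png",im[:,:,::-1])
    print(n,env.get_calibration(n))
print(s)
E
```

```text
pics
scene {'intrinsics': array([[537.3331,   0.    , 316.7554],
       [  0.    , 537.3331, 239.6309],
       [  0.    ,   0.    ,   1.    ]]), 'dist': array([-0.1637,  0.    ,  0.    ,  0.    ,  0.    ]), 'R': array([[ 0.5641, -0.8255, -0.0182],
       [-0.4622, -0.2973, -0.8355],
       [ 0.6843,  0.4797, -0.5492]]), 't': array([-0.1817,  0.2913,  0.8396])}
side {'intrinsics': array([[437.4101,   0.    , 320.6334],
       [  0.    , 437.4101, 238.8774],
       [  0.    ,   0.    ,   1.    ]]), 'dist': array([-0.0621,  0.    ,  0.    ,  0.    ,  0.    ]), 'R': array([[ 0.8879, -0.4598, -0.0149],
       [-0.3134, -0.5808, -0.7514],
       [ 0.3369,  0.6718, -0.6597]]), 't': array([-0.3876,  0.2569,  0.8719])}
wrist {'intrinsics': array([[358.3342,   0.    , 315.4257],
       [  0.    , 358.3342, 240.6709],
       [  0.    ,   0.    ,   1.    ]]), 'dist': array([-0.0622,  0.    ,  0.    ,  0.    ,  0.    ]), 'mount': array([[-0.0004, -0.9562, -0.2928,  0.083 ],
       [ 1.    , -0.0003, -0.0003, -0.0008],
       [ 0.0002, -0.2928,  0.9562, -0.1757],
       [ 0.    ,  0.    ,  0.    ,  1.    ]])}
{'time_s': 0.1, 'joint_positions': array([-1.152 ,  0.4683, -0.0116,  1.6035,  0.006 ,  1.0714, -0.0563]), 'dq': array([-0.0001, -0.002 ,  0.0019, -0.0018,  0.0008,  0.0006,  0.0004]), 'effort': array([  0.0007, -52.1643,  -0.0125, -24.4365,  -0.0568,   0.0141,
         0.    ]), 'eef_pos': array([0.2894, 0.5814, 0.2074]), 'eef_rot': array([-0.719 , -3.0579,  0.0026]), 'force': array([-0.1104,  0.1093, -0.3691]), 'moment': array([0.0378, 0.0037, 0.002 ]), 'finger_force': 0.0, 'opening': 1.0007626423968392}
```

View pics/scene0.png

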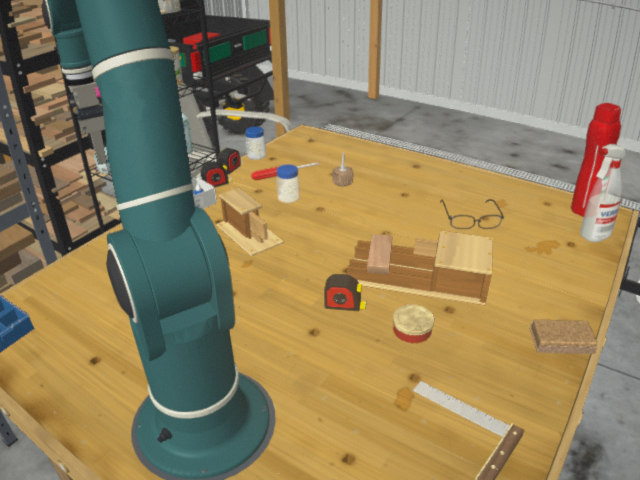

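View pics/side0.png

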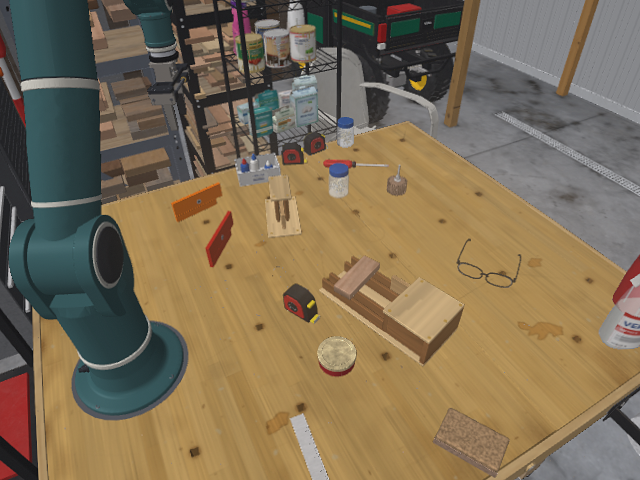

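Scene picture: rack hood top at about (440–494, 232–272), with the offcut on the run-ins at (379,253). The stand is at (240,215), with the template sticking out at (258,232). In the side picture the stand is at (280,205), the rack hood at (425,310), and the orange and red look-alikes at (197,202) and (219,238).

```bash
cat > h.py <<'E'
import numpy as np, cv2
from scipy.spatial.transform import Rotation as Ro
from rig import env
np.set_printoptions(precision=4,suppress=True)
def cam(n,pos=None,rot=None):
    c=env.get_calibration(n)
    if n!="wrist": return c["intrinsics"],c["dist"],c["R"],c["t"]
    T=np.eye(4);T[:3,:3]=Ro.from_rotvec(rot).as_matrix();T[:3,3]=pos
    M=np.linalg.inv(T@c["mount"]); return c["intrinsics"],c["dist"],M[:3,:3],M[:3,3]
def ray(C,uv):
    K,d,R,t=C
    p=cv2.undistortPoints(np.array([[uv]],float),K,d)[0,0]
    return -R.T@t, R.T@np.array([p[0],p[1],1])
def onz(C,uv,z):
    o,v=ray(C,uv); return o+v*(z-o[2])/v[2]
def proj(C,X):
    K,d,R,t=C
    return cv2.projectPoints(np.atleast_2d(np.array(X,float)),cv2.Rodrigues(R)[0],t,K,d)[0][:,0]
def down(yaw): # tool z down, tool x at angle yaw
    c,s=np.cos(yaw),np.sin(yaw)
    return Ro.from_matrix(np.array([[c,s,0],[s,-c,0],[0,0,-1]])).as_rotvec()
def snap(name,n="wrist"):
    s=env.read_state(); im=env.read_camera(n)[:,:,::-1].copy(); cv2.imwrite(f"pics/{name}.png",im)
    np.savez(f"pics/{name}.npz",p=s["eef_pos"],r=s["eef_rot"]); return im
def camof(name):
    z=np.load(f"pics/{name}.npz"); return cam("wrist",z["p"],z["r"])
E
python3 - <<'E'
from h import *
a=cam("scene");b=cam("side")
for uv in [(440,232),(494,238),(488,272),(434,268)]: print("rack hood scene",onz(a,uv,.084))
for uv in [(424,276),(463,305),(424,342),(384,310)]: print("rack hood side",onz(b,uv,.084))
for uv in [(379,253)]: print("offcut sc",onz(a,uv,.055))
for uv in [(357,275)]: print("offcut sd",onz(b,uv,.055))
for uv in [(219,194),(236,189),(262,207),(240,209)]: print("stand sc",onz(a,uv,.084))
for uv in [(270,178),(288,177),(291,199),(271,199)]: print("stand sd",onz(b,uv,.084))
for uv in [(267,200),(294,198),(300,235),(268,236)]: print("standbase sd",onz(b,uv,.006))
A=cv2.imread("pics/scene0.png")[170:270,190:320];B=cv2.imread("pics/side0.png")[160:260,230:360]
cv2.imwrite("pics/c1.png",np.vstack([cv2.resize(A,None,fx=3,fy=3,interpolation=2),cv2.resize(B,None,fx=3,fy=3,interpolation=2)]))
print(Ro.from_rotvec(env.read_state()["eef_rot"]).as_matrix())
E
```

```text
rack hood scene [ 0.5988 -0.1323  0.084 ]
rack hood scene [ 0.6398 -0.2394  0.084 ]
rack hood scene [ 0.5164 -0.2692  0.084 ]
rack hood scene [ 0.4719 -0.1748  0.084 ]
rack hood side [ 0.6168 -0.1359  0.084 ]
rack hood side [ 0.6364 -0.2382  0.084 ]
rack hood side [ 0.5129 -0.2725  0.084 ]
rack hood side [ 0.4897 -0.1734  0.084 ]
offcut sc [ 0.4963 -0.0411  0.055 ]
offcut sd [ 0.5075 -0.0418  0.055 ]
stand sc [0.4697 0.3875 0.084 ]
stand sc [0.5115 0.3692 0.084 ]
stand sc [0.4765 0.2574 0.084 ]
stand sc [0.4419 0.2948 0.084 ]
stand sd [0.4714 0.3739 0.084 ]
stand sd [0.5179 0.3541 0.084 ]
stand sd [0.4819 0.2544 0.084 ]
stand sd [0.4355 0.2797 0.084 ]
standbase sd [0.4583 0.3836 0.006 ]
standbase sd [0.5321 0.3546 0.006 ]
standbase sd [0.4762 0.1954 0.006 ]
standbase sd [0.3997 0.2321 0.006 ]
[[-0.8952  0.4456 -0.0005]
 [ 0.4456  0.8952 -0.0012]
 [-0.0001 -0.0013 -1.    ]]
```

View pics/c1.png

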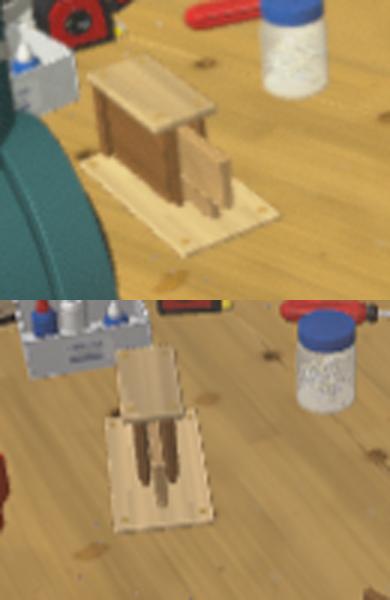

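The enlarged crop confirms the plain wooden template with its cut-away lower corner, sticking out of the drying stand's slot toward the robot side. The only similar shapes outside the rack are orange and red. Next is the wrist view over the rack.

```bash
python3 - <<'E'
from h import *
for yaw in (.284,.284-np.pi): print(env.solve_ik([.52,-.1,.28],down(yaw)))
for yaw in (1.21,1.21-np.pi): print(env.solve_ik([.45,.22,.25],down(yaw)))
env.reach([.44,.2,.28],down(1.21)); env.dwell(.2); snap("w_stand")
print(env.read_state()["time_s"])
env.reach([.50,-.11,.30],down(.284)); env.dwell(.2); snap("w_rack"); print(env.read_state()["time_s"])
cv2.imwrite("pics/v.png",np.hstack([cv2.imread("pics/w_stand.png")]))
E
```

```text
[-0.5739  0.2263  0.8289  1.855  -0.1832  1.1387 -0.9672]
[-0.3345  0.1965  0.5359  1.8427 -0.1103  1.1318  2.0947]
[-0.8827  0.1657  0.4075  1.9367 -0.0753  1.0537 -0.8038]
[-0.4059  0.1782 -0.1301  1.9077  0.0264  1.0573  2.2339]
1.9417
3.4
```

View pics/w_stand.png

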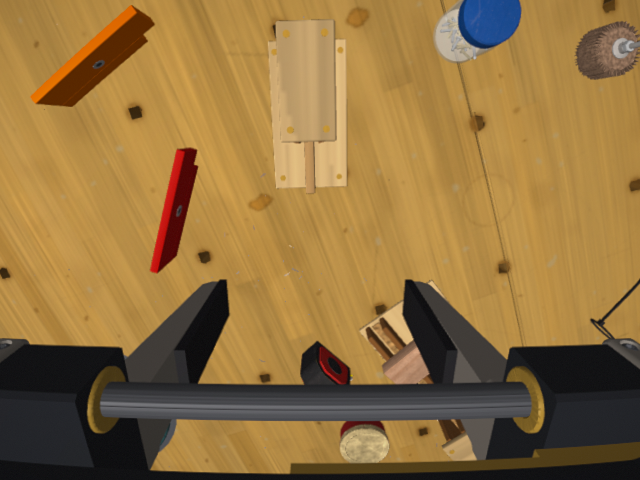

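View pics/w_rack.png

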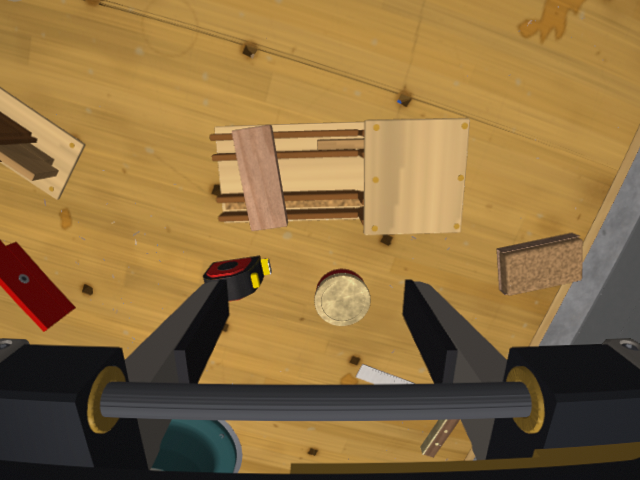

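Stand picture: stand roof at (278–335, 20–142), with the template's top edge sticking out at (310,142–192). Rack picture: hood top at (365–467, 119–234) and the offcut at (260,177). The cork run-in at (310,203) marks the free slot. The stored template is at (340,145).

```bash
python3 - <<'E'
from h import *
r=cv2.imread("pics/w_rack.png")[110:240,205:475]; s=cv2.imread("pics/w_stand.png")[15:200,265:355]
s=cv2.rotate(s,cv2.ROTATE_90_COUNTERCLOCKWISE)
R=cv2.resize(r,(783,377),interpolation=cv2.INTER_CUBIC);S=cv2.resize(s,(444,216),interpolation=cv2.INTER_CUBIC)
o=np.zeros((593,783,3),np.uint8);o[:377]=R;o[377:,:444]=S;cv2.imwrite("pics/z.png",o)
E
```

```text
(no output)
```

View pics/z.png

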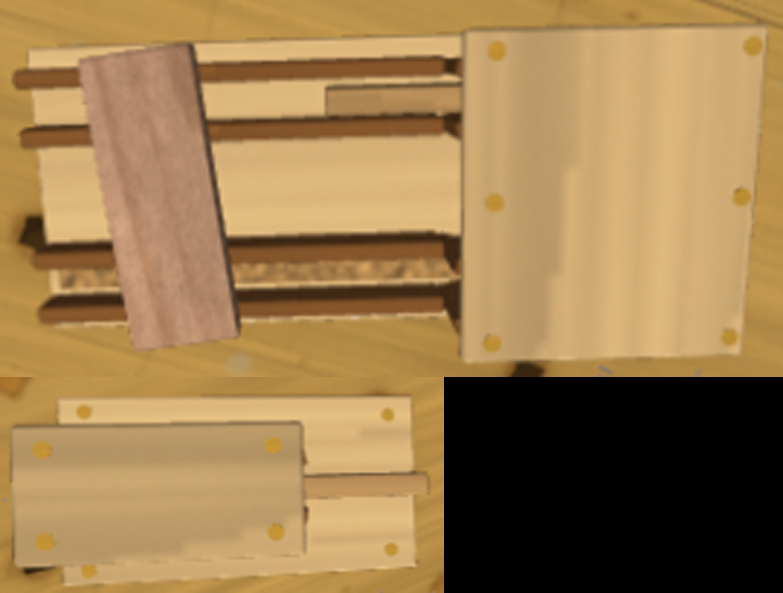

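```bash
python3 - <<'E'
from h import *
Cr=camof("w_rack");Cs=camof("w_stand")
fr=lambda p:((p[0]+.5)/2.9-.5+205,(p[1]+.5)/2.9-.5+110)
fs=lambda p:(89-((p[1]-377+.5)/2.4-.5)+265,(p[0]+.5)/2.4-.5+15)
def fit(P,M):  # rigid 2D fit model->world
    P=np.array(P)[:,:2];M=np.array(M,float);pc,mc=P.mean(0),M.mean(0)
    z=((P-pc)@[1,1j])@np.conj((M-mc)@[1,1j]);a=np.angle(z)
    R=np.array([[np.cos(a),-np.sin(a)],[np.sin(a),np.cos(a)]]);o=pc-R@mc
    print("  yaw",a,"o",o,"resid mm",1e3*(P-(M@R.T+o)).round(4).tolist().__len__(),(1e3*(P-(M@R.T+o))).round(1).tolist());return a,o,R
print("rack hood");P=[onz(Cr,fr(p),.084) for p in [(463,31),(767,27),(740,353),(462,360)]]
a,o,R=fit(P,[(0,.063),(.112,.063),(.112,-.063),(0,-.063)])
w=lambda p,z:R.T@(onz(Cr,fr(p),z)[:2]-o)
print("rails in rack frame, z=.036 top (left ends / right ends)")
for p in [(18,79),(440,66),(25,138),(440,127),(38,261),(442,249),(42,316),(442,305)]: print(p,w(p,.036)*1e3)
print("cork mid",w((330,272),.008)*1e3, "base",w((32,50),.006)*1e3,w((462,36),.006)*1e3)
print("stored top",w((326,101),.072)*1e3,w((460,98),.072)*1e3)
print("offcut");fit([onz(Cr,fr(p),.055) for p in [(80,60),(192,44),(239,336),(133,349)]],[(-.0225,.06),(.0225,.06),(.0225,-.06),(-.0225,-.06)])
print("stand");P=[onz(Cs,fs(p),.084) for p in [(301,422),(306,552),(15,566),(12,427)]]
print(1e3*np.array(P))
a2,o2,R2=fit(P,[(0,-.028),(0,.028),(.112,.028),(.112,-.028)])
w2=lambda p,z:1e3*(R2.T@(onz(Cs,fs(p),z)[:2]-o2))
print("base",[w2(p,.006) for p in [(411,396),(415,566)]])
print("template",[w2(p,.070) for p in [(306,475),(427,474),(427,494),(306,497)]])
E
```

```text
rack hood
  yaw -1.255810928297965 o [ 0.5461 -0.1504] resid mm 4000.0 [[-1.0, -0.7], [-1.8, 0.1], [1.0, 1.1], [1.8, -0.5]]
rails in rack frame, z=.036 top (left ends / right ends)
(18, 79) [-175.4863   49.9031]
(440, 66) [-2.6198 49.5523]
(25, 138) [-175.0328   26.0477]
(440, 127) [-2.5965 25.1607]
(38, 261) [-174.8962  -25.8463]
(442, 249) [ -1.6259 -25.8154]
(42, 316) [-175.6999  -50.1036]
(442, 305) [ -1.5267 -50.2943]
cork mid [-49.5675 -39.9297] base [-176.5742   61.7664] [10.203  61.7462]
stored top [-49.5526  38.0935] [ 0.9741 37.8681]
offcut
  yaw -1.1541613194118503 o [ 0.5097 -0.0393] resid mm 4000.0 [[-0.8, -0.7], [-1.1, -0.1], [0.8, 0.3], [1.0, 0.5]]
stand
[[485.4283 262.9531  84.    ]
 [433.8126 280.2136  84.    ]
 [470.0035 385.0097  84.    ]
 [520.8823 366.9113  84.    ]]
  yaw 1.239876347804577 o [0.4593 0.2708] resid mm 4000.0 [[-0.4, 1.2], [1.0, 0.3], [0.8, -0.8], [-1.3, -0.7]]
base [array([-56.9742, -44.2816]), array([-56.5099,  44.7391])]
template [array([-0.7592, -4.9465]), array([-53.7076,  -3.8091]), array([-53.4477,   5.2011]), array([-0.4809,  4.6026])]
```

```bash
python3 - <<'E'
from h import *
y=np.pi/2-1.154; q=down(y)
env.reach([.5097,-.0393,.12],q); env.move_l([.5097,-.0393,.0625],speed=.12)
print(env.read_state()["force"])
env.move_gripper(0.0,20); s=env.read_state(); print("open mm",s["opening"]*92,s["finger_force"],s["eef_pos"])
if 35<s["opening"]*92<55:
    env.move_l([.5097,-.0393,.14],speed=.15); print(env.read_state()["opening"]*92)
    env.move_l([.664,.004,.12],speed=.25)
    env.move_l([.664,.004,.040],speed=.15)
    # slow to contact
    for z in np.arange(.036,.020,-.003):
        env.move_l([.664,.004,z],speed=.04); f=env.read_state()["force"]
        if f[2]>3: break
    print("z",z,f)
    env.move_gripper(1.0); env.move_l([.664,.004,.15],speed=.25)
s=env.read_state();print(s["time_s"],s["opening"],s["force"])
# look at the rack again
env.reach([.50,-.11,.30],down(.284)); env.dwell(.1); snap("w_rack2"); print(env.read_state()["time_s"])
E
```

```text
[-0.722  -0.6194  0.2758]
open mm 0.15373058040787266 0.0 [ 0.5097 -0.0393  0.0625]
6.175 0.0016709845696507898 [-0.2558  0.5622 -0.2639]
7.3
```

View pics/w_rack2.png

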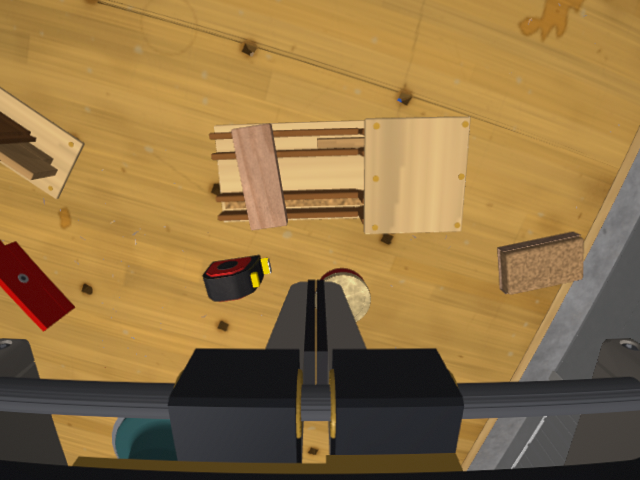

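The gripper closed on nothing and the offcut at (260,177) hasn't moved. I'll look at the gripper from outside at the pre-grasp height.

```bash
python3 - <<'E'
from h import *
env.move_gripper(1.0)
env.reach([.5097,-.0393,.12],down(np.pi/2-1.154)); 
s=env.read_state();print(s["eef_pos"],s["eef_rot"],down(np.pi/2-1.154),s["opening"],s["time_s"])
a=snap("w3");b=snap("sc3","scene");c=snap("sd3","side")
T=Ro.from_rotvec(s["eef_rot"]).as_matrix()
tips=[s["eef_pos"]+T@np.array([0,k*.046,.025]) for k in(-1,1)]
for n,i in(("scene",b),("side",c)):
    print(n,proj(cam(n),tips))
o=np.hstack([cv2.resize(b[160:340,260:520],(400,277)),cv2.resize(c[180:360,230:490],(400,277))])
w=cv2.resize(a,(400,300));o2=np.zeros((577,800,3),np.uint8);o2[:277]=o;o2[277:,:400]=w;cv2.imwrite("pics/m3.png",o2)
E
```

```text
[ 0.5108 -0.0401  0.121 ] [3.073  0.6483 0.0028] [3.0736 0.65   0.    ] 0.9995950064651375 9.4667
scene [[360.9196 231.5068]
 [404.9644 235.1598]]
side [[341.7668 252.0671]
 [376.3597 270.0924]]
```

View pics/m3.png

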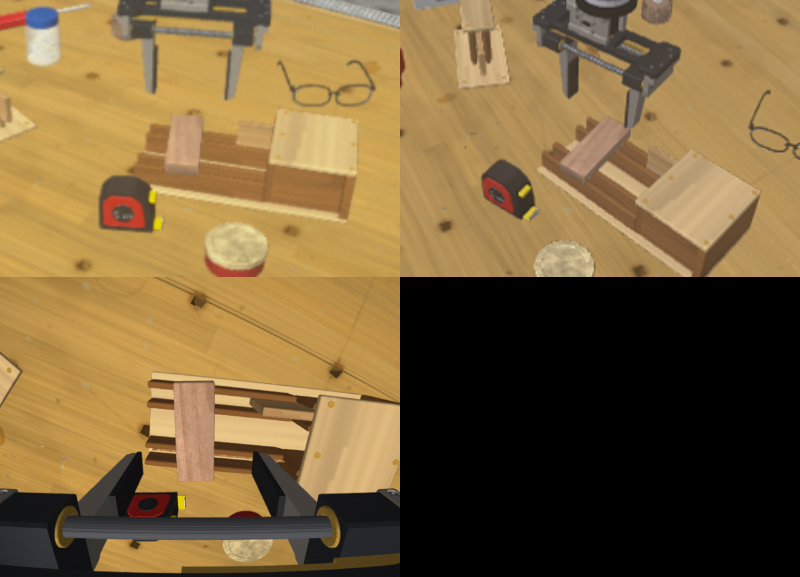

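The outside views show the fingertips 9 px above where they should project, at about (357,222) and (411,224) in scene and (340,243) and (381,262) in side. I'll triangulate the fingertips and the offcut from the fixed cameras.

```bash
python3 - <<'E'
from h import *
a,b=cam("scene"),cam("side")
def tri(u,v):
    (o1,d1),(o2,d2)=ray(a,u),ray(b,v)
    k=np.linalg.lstsq(np.c_[d1,-d2],o2-o1,rcond=None)[0];p,q=o1+k[0]*d1,o2+k[1]*d2
    return (p+q)/2,np.linalg.norm(p-q)
print("tips",tri((357.5,222),(340.5,243)),tri((410.8,223.7),(380.8,262.5)))
print("hood corners",[tri(u,v) for u,v in [((440,232),(424,276)),((494,238),(463,305)),((488,272),(424,342)),((434,268),(384,310))]])
print("offcut mid top",tri((379,253),(357,275)))
# wrist pairs: offcut corners w_rack vs w3 (moving camera)
s=env.read_state()["eef_pos"]; C=camof("w3"); C0=camof("w_rack")
print("w3 offcut centre z=.055",onz(C,(194*1.6,(431-277)*1.6),.055))
print("w3 hood front-left corner z=.084",onz(C,(321*1.6,(396-277)*1.6),.084),"w_rack",onz(C0,(364.5,120.5),.084))
for nm in ("w_rack","w3"):
  C_=camof(nm); print(nm,"cam centre",-C_[2].T@C_[3])
E
```

```text
tips (array([0.4942, 0.0118, 0.1149]), np.float64(0.0004469430580312308)) (array([ 0.5315, -0.092 ,  0.1262]), np.float64(1.9781673408740767e-05))
hood corners [(array([ 0.6328, -0.1202,  0.0616]), np.float64(7.227078656204499e-05)), (array([ 0.6331, -0.2408,  0.0884]), np.float64(0.00033975140382416026)), (array([ 0.5129, -0.2713,  0.0854]), np.float64(0.003464698697300395)), (array([ 0.4986, -0.1637,  0.0652]), np.float64(0.004295395358567465))]
offcut mid top (array([ 0.5145, -0.0314,  0.0413]), np.float64(0.001118727086280868))
w3 offcut centre z=.055 [ 0.5135 -0.0357  0.055 ]
w3 hood front-left corner z=.084 [ 0.6047 -0.1311  0.084 ] w_rack [ 0.6048 -0.1318  0.084 ]
w_rack cam centre [ 0.5793 -0.0858  0.4755]
w3 cam centre [ 0.5859 -0.0072  0.2969]
```

Fingertip XY agrees, but the tips stand about 20–30 mm higher relative to the TCP than stated. The wrist-view width and row, both outside cameras and the missed grasp all agree on this, while two wrist views at different heights agree on the hood corner. So I'll go lower and check for contact by force. I'll get the real tip height by touching the bench after laying the offcut down.

```bash
cat >> h.py <<'E'
def touch(xy,z0,z1,fmax=3,step=.002,speed=.04):
    b=env.read_state()["force"][2]
    z=z0
    while z>=z1:
        env.move_l([*xy,z],speed=speed); s=env.read_state(); f=s["force"][2]-b
        if abs(f)>fmax: return s["eef_pos"][2],f,True
        z-=step
    return s["eef_pos"][2],f,False
E
python3 - <<'E'
from h import *
p=[.511,-.0385]
env.move_l([*p,.055],speed=.15); print(touch(p,.052,.042,step=.005))
env.move_gripper(0.0,20); s=env.read_state(); print("open mm",s["opening"]*92,s["finger_force"],s["eef_pos"],s["time_s"])
if 35<s["opening"]*92<55:
    env.move_l([*p,.12],speed=.15); print(env.read_state()["opening"]*92,env.read_state()["force"])
    t=[.664,.004]
    env.move_l([*t,.11],speed=.3); env.move_l([*t,.022],speed=.15)
    print(touch(t,.018,-.006,fmax=2.5,step=.003))
    env.move_gripper(1.0); print("tip",touch(t,env.read_state()["eef_pos"][2],-.02,fmax=2.5))
    env.move_l([*t,.13],speed=.25)
print(env.read_state()["time_s"])
E
```

```text
(np.float64(0.041683877135530456), np.float64(-0.3726095914609172), False)
open mm 44.99166797951417 19.996354579925537 [ 0.511  -0.0384  0.042 ] 11.775
45.098283316969216 [ 0.0991 -0.0951 -1.4765]
(np.float64(0.005210927938721754), np.float64(15.434625918700187), True)
tip (np.float64(-0.005806875772889082), np.float64(9.1439816180072), True)
18.375
```

The offcut is laid flat: contact came at the expected 6 mm, and its width read 45 mm. The bench touch shows the fingertips about 5 mm behind the reported TCP, so tip height is TCP z + 5.5 mm. Next I grasp the template and draw it out.

```bash
cat >> h.py <<'E'
SY=1.2399;SO=np.array([.4593,.2708]);RY=-1.2558;ROo=np.array([.5461,-.1504])
def fr_(o,a): return lambda x,y:o+np.array([np.cos(a)*x-np.sin(a)*y,np.sin(a)*x+np.cos(a)*y])
S=fr_(SO,SY);K=fr_(ROo,RY)
E
python3 - <<'E'
from h import *
for yw,yr in ((SY,RY+np.pi),(SY-np.pi,RY)):
  for p,z,y in ((S(-.03,0),.0315,yw),(S(-.145,0),.0315,yw),(S(-.145,0),.12,yw),(K(-.03,-.038),.034,yr),(K(-.14,-.038),.034,yr),(K(-.14,-.038),.1,yr)):
    print(yw,p,env.solve_ik([*p,z],down(y)))
E
```

```text
1.2399 [0.4496 0.2424] [-0.9468  0.5384  0.4807  2.084  -0.4244  0.6136 -0.5029]
1.2399 [0.4122 0.1337] [-0.8086  0.4433  0.4953  2.2622 -0.4209  0.5223 -0.3153]
1.2399 [0.4122 0.1337] [-0.9225  0.2549  0.6088  2.2199 -0.2196  0.7232 -0.494 ]
1.2399 [ 0.5007 -0.1336] [-0.0608  0.5187  0.3182  2.0577 -0.2762  0.605   0.7618]
1.2399 [ 0.4666 -0.0291] [-0.2786  0.4566  0.3222  2.1756 -0.272   0.5464  0.5615]
1.2399 [ 0.4666 -0.0291] [-0.3502  0.3315  0.4005  2.1486 -0.1993  0.6958  0.4994]
-1.9016926535897931 [0.4496 0.2424] [ 0.3656  1.0748 -1.3352  2.0044  1.1867  1.1742  1.3098]
-1.9016926535897931 [0.4122 0.1337] [-1.2926  0.7561  1.1748  2.2855 -1.0348  0.8275 -2.8655]
-1.9016926535897931 [0.4122 0.1337] [ 0.6503  0.6438 -1.3095  2.1343  0.7739  0.9784  1.7134]
-1.9016926535897931 [ 0.5007 -0.1336] [-0.5507  0.739   0.9941  2.0857 -0.8846  0.8181 -1.8326]
-1.9016926535897931 [ 0.4666 -0.0291] [-0.7985  0.6767  1.0142  2.2038 -0.8875  0.7554 -1.9983]
-1.9016926535897931 [ 0.4666 -0.0291] [-0.9155  0.5751  1.167   2.1767 -0.7219  0.8585 -2.1201]
```

```bash
python3 - <<'E'
from h import *
env.reach([*S(-.030,0),.12],down(SY)); env.move_gripper(.45)
env.move_l([*S(-.030,0),.0315],speed=.15); print(env.read_state()["force"])
env.move_gripper(0.0,40); s=env.read_state(); print("open mm",s["opening"]*92,s["finger_force"],s["eef_pos"],s["force"],s["time_s"])
if 8<s["opening"]*92<13:
    for x in (-.05,-.09,-.148):
        env.move_l([*S(x,0),.032],speed=.1); s=env.read_state(); print(s["opening"]*92,s["force"],s["moment"])
    env.move_l([*S(-.148,0),.11],speed=.15); s=env.read_state(); print(s["opening"]*92,s["force"],s["moment"],s["time_s"])
    env.reach([*K(-.032,-.038),.11],down(RY+np.pi)); s=env.read_state();print(s["eef_pos"],s["time_s"])
    a=snap("w5");b=snap("sc5","scene");c=snap("sd5","side")
    cv2.imwrite("pics/m5.png",np.vstack([np.hstack([cv2.resize(b[150:330,280:540],(400,277)),cv2.resize(c[180:360,230:490],(400,277))]),np.hstack([cv2.resize(a,(400,300)),cv2.resize(a[100:400,120:520],(400,300))])]))
E
```

```text
[ 0.3549 -0.1861  0.5916]
open mm 9.647712704670298 40.00100076198578 [0.4497 0.2427 0.0319] [-0.9487  0.3622  4.8659] 21.7667
9.85998634087363 [-0.0047 -1.0189 -0.0194] [-0.1023  0.1143 -0.0391]
9.403640554005534 [-0.1758  0.6635 -1.1539] [-0.1397  0.0999 -0.0017]
9.506356373197127 [ 1.2269  0.2111 -0.7784] [-0.0624  0.0938  0.0333]
9.934670702734586 [ 0.5381 -0.1013 -0.6648] [-0.1138  0.1463  0.0047] 24.0667
[ 0.4996 -0.1307  0.1092] 25.2167
```

View pics/m5.png

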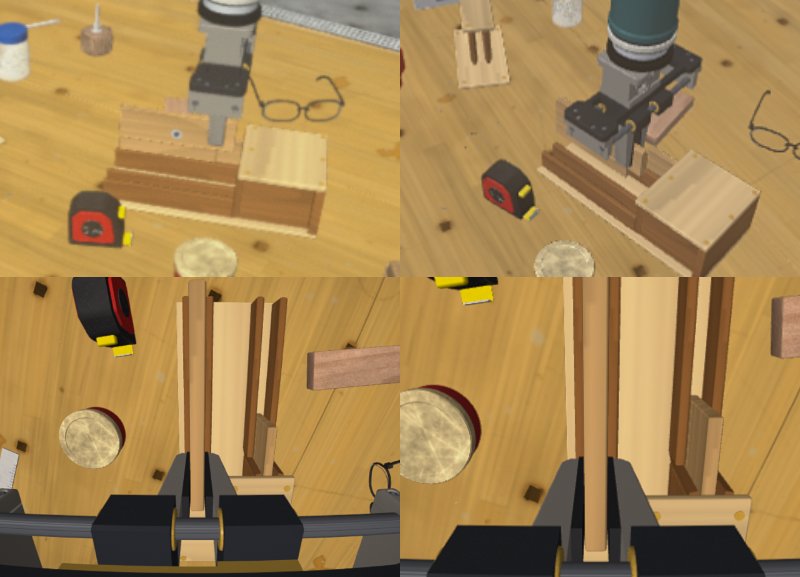

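The held template (bottom panels, columns 585–605) is parallel to the cork run-in's rails at 577 and 612, and centred between them with no sideways parallax. I'll lower it with force checks.

```bash
python3 - <<'E'
from h import *
p=K(-.032,-.038); env.move_l([*p,.066],speed=.15)
r=touch(p,.062,.029,fmax=4,step=.003,speed=.05); s=env.read_state(); print(r,s["force"],s["opening"]*92,s["time_s"])
E
```

```text
(np.float64(0.03332396033483398), np.float64(13.2782038035145), True) [-3.6536  0.0531 13.1086] 9.832604940178596 28.5583
```

```bash
python3 - <<'E'
from h import *
d=np.array([np.cos(RY),np.sin(RY)]); z=.0335
env.move_gripper(.45); env.move_l([*K(-.032,-.038),.046],speed=.1)
env.move_l([*K(-.144,-.038),.046],speed=.2); env.move_l([*K(-.144,-.038),z],speed=.06)
print(env.read_state()["force"])
env.move_gripper(0.0,40); s=env.read_state(); print("open",s["opening"]*92,s["force"],s["time_s"])
b=s["force"]
if 8<s["opening"]*92<13:
    env.move_l([*K(-.144,-.038),z+.001],speed=.03)
    for x in np.r_[np.arange(-.134,-.045,.010),np.arange(-.042,-.018,.003)]:
        env.move_l([*K(x,-.038),z+.001],speed=.06); s=env.read_state(); f=s["force"]
        along=f[:2]@d; print(round(x,3),f.round(1),round(along,1))
        if along<-10: break
print(s["eef_pos"],(s["eef_pos"][:2]-ROo)@d,s["moment"],s["opening"]*92,s["time_s"])
E
```

```text
[1.6892 0.6581 0.8085]
open 9.942170633633745 [-0.2455 -0.2515  1.478 ] 31.1167
-0.134 [ 0.9  0.  -0.7] 0.3
-0.124 [ 0.4  0.  -0.6] 0.1
-0.114 [ 0.1  0.3 -1.2] -0.2
-0.104 [-0.6  0.1 -0.7] -0.3
-0.094 [ 1.1  0.4 -1.3] -0.0
-0.084 [-0.9 -0.6 -0.5] 0.3
-0.074 [ 0.2  0.1 -1. ] -0.0
-0.064 [ 0.  -0.  -0.5] 0.0
-0.054 [ 0.3  0.4 -0.8] -0.3
-0.042 [ 0.1 -0.2 -1.3] 0.2
-0.039 [-0.4 -0.5 -1.5] 0.4
-0.036 [-0.7  0.1 -1.1] -0.3
-0.033 [-3.1  7.7  2.6] -8.2
-0.03 [-5.1 13.4  5.1] -14.3
[ 0.4985 -0.128   0.0339] -0.036029645914501356 [ 2.5023  0.9342 -0.1308] 9.65337190188295 35.5667
```

Firm stop after about 108 mm of travel, as expected for home. A key jam would have stopped it about 20 mm earlier. I'll release and check.

```bash
python3 - <<'E'
from h import *
env.move_l([*K(-.0345,-.038),.0335],speed=.03); s=env.read_state(); print(s["force"])
env.move_gripper(.45); 
s=env.read_state()["eef_pos"]; env.move_l([*K(-.036,-.038),.12],speed=.15)
env.reach([*K(-.11,0),.27],down(.284)); env.dwell(.2); env.move_gripper(1.0); a=snap("w6"); b=snap("sc6","scene"); print(env.read_state()["time_s"])
o=np.zeros((600,800,3),np.uint8); o[:390]=cv2.resize(a[60:255,150:550],(800,390),interpolation=cv2.INTER_CUBIC)
o[390:,:320]=cv2.resize(b[190:321,330:530],(320,210)); o[390:,330:610]=cv2.resize(a,(280,210)); cv2.imwrite("pics/m6.png",o)
E
```

```text
[-2.742   5.127   5.1134]
39.95
```

View pics/m6.png

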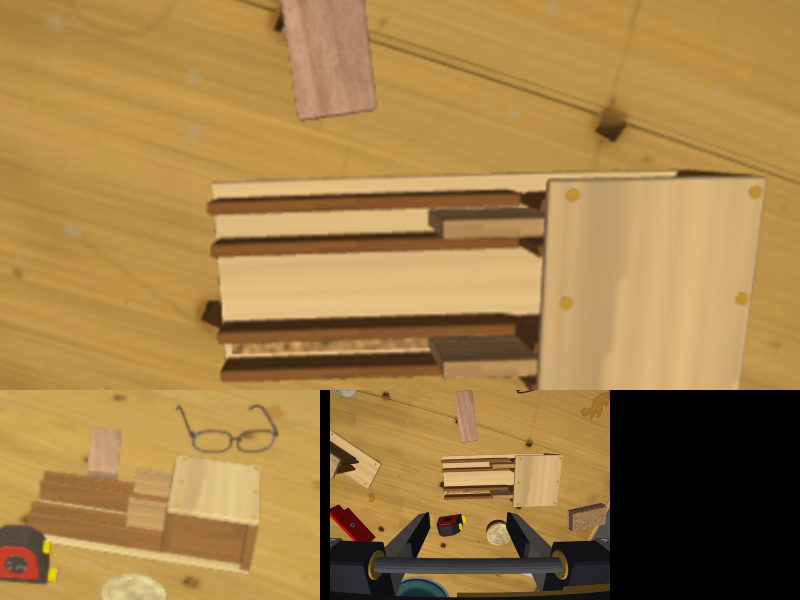

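The template sits in the free slot, its rear top corner at about (446,369) against the stored one's at (443,230) in the crop. The offcut lies flat on the bench. I'll compare the stick-out lengths in numbers.

```bash
python3 - <<'E'
from h import *
C=camof("w6");d=np.array([np.cos(RY),np.sin(RY)]);n=np.array([-d[1],d[0]])
for p in [(442.5,230),(446,369),(546,180),(541,388)]:
    z=.084 if p[0]>500 else .072 if p[1]>300 else .070
    X=onz(C,((p[0]+.5)/2-.5+150,(p[1]+.5)/2-.5+60),z)[:2]-ROo; print(p,1e3*X@d,1e3*X@n)
E
```

```text
(442.5, 230) -50.203820873326386 37.49839254378278
(446, 369) -47.651206013426524 -37.910587861045585
(546, 180) -1.183477967206223 62.43343947549374
(541, 388) 1.819504554185287 -46.38934779981355
```

Both stick out about 49.5 mm from the hood front, so the template is home. Handing in.

```bash
python3 -c "
from rig import env
print(env.close_job())"
```

```text
the job is handed in; nothing more can be done
None
```

The job is handed in at about 40 s of the 59 s allowed: the offcut lies flat on the bench, and the template is upright in the free slot, stepped end first and fully home (it sticks out about 49 mm, the same as the stored one).

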